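# Shut the medicine box and shoot its bolt home

### The arm

A 6-joint arm with a two-finger parallel gripper is mounted at the origin on a cart in front of the work surface, level with it; the furniture and walls round the work are solid. World frame = base frame: x ahead of the robot, y to its left, z up, the work surface at z = 0. Lengths are in m, angles in rad, forces in N, time in s.
With the tool pointing down it reaches from about 0.225 to 0.875 m from the base axis. Payload 3.4 kg.
Tool frame: the origin (TCP) lies between the finger pads; the fingertips stand 19 mm ahead of it and the grasp point (between the pads) is the TCP; z points along the fingers, y is the line along which they close (so a half turn about z gives the same grasp; the last joint's range is limited). The gripper opens to 85 mm and grips with 20 to 120 N. Pads are 22 mm wide; open, the fingers measure 114 mm over their backs; the gripper's body (76 mm by 85 mm) begins 54 mm behind the grasp point. The pads swing forward as they close: fully open they stand 13 mm farther back than shut.
Start: joints at [-1.434, 0.276, 1.505, -0, 1.361, -0.121], TCP at [0.147, -0.556, 0.25] pointing down, gripper open.
Joint ranges: [-2.89, 2.89], [-0.75, 2.08], [0.22, 2.7], [-1.18, 4.32], [0.11, 2.71], [-2.7, 2.7]. Speed limits (rad/s): [2.57, 2.57, 3.14, 3.14, 3.14, 3.14].

### API

Orientations are given as a unit quaternion [w, x, y, z].
In Python, from rig import get_state, imaging, ticket gives the robot as it stands. The module is installed in compiled form; this text tells all that it offers.
- The arm moves only by the shell command python3 -m inch 'ROWS' [FORCE]. ROWS is JSON, a list of rows, each an object with "claw": the opening, from -1 (shut) to 1 (fully open); "travel": the shift along the world's x, y, z in units of 200 mm (1.0 is 200 mm), a list of three; "turn": the turn about the world's z in units of 180 degrees (1.0 is 180 degrees). A call has 1 to 5 rows; each row is the pose to reach, as a shift and turn from the pose commanded when the call began, turning the shorter way round; what a row does not reach only later rows make up. A row lasts 1/10 s, in which the tool goes at most 50 mm and 8.59 degrees, less where a joint would pass 70% of its speed; a pose out of reach is approached as far as the arm can. A call with a number of a shift or a turn outside -1 to 1 is refused whole. A call with a gripper value outside its range is refused whole. The fingers move at their own pace and stop on an object; FORCE is the grip in N (left out, the last holds). Time passes only in rows, so rows that repeat a pose let the fingers close. It gives the time, the measured TCP pose, the force, the opening and the grip force at its end, in the units of the state.
- get_state(): the state, without advancing time (a new reading comes with each control period).
- imaging.get_image(name): name is "scene" or "side" or "wrist"; returns the picture (400x640x3 uint8, red, green, blue); there is no depth.
- imaging.camera_params(name): a dict with "camera_matrix" (3x3 intrinsics, pixels), "cam_to_world" (4x4, takes a point from camera to world coordinates); the wrist camera has in their place "T_tool_cam" (4x4, takes a point from camera to tool coordinates, whose origin is the TCP and whose axes are the flange's). Camera axes: x right, y down, z forward; pixel columns grow to the right and rows downward; lengths in m; the calibration is good to about 2 mm. A picture is of the moment at which its call begins: read the wrist's pose just before it. camera_params takes no time and is no camera call.
- ticket.sign_off(): hands the job in; it is judged then, once.
The state is a dict: "clock": time; "qpos": joint angles; "qd": joint speeds; "effort": joint torques, N m; "position": TCP position; "ee_rot": TCP orientation; "contact_force": force on the tool from outside, world axes, zero at the start; "moment": the same for the moment, N m; "width": finger opening in m; "gripper_force": force on a finger pad.
Only numpy, scipy, OpenCV 4.12 (cv2) and the standard library are available. Lean on these libraries where they do the work, as an engineer would, in place of code of your own. Each camera call takes 0.05 s, during which the arm holds its last target. There are 200 camera calls.

### The job

Shut the green lid of the medicine box, press it down against its springy seal until the bolt lines up with the keeper, and slide the bolt across by its red knob until its tip is fully home, hard up against the stop hidden inside the keeper. Be gentle: do not ram the bolt into the keeper or its stop, leave the things around undisturbed, and let go at the end with the lid bolted down.

Things in the scene. Friction and masses are not known exactly. Their poses are not given: they have to be found in the camera images.
- box: White steel box fixed to the worktop, 130 (x) x 180 (y) x 98 mm high. Origin: centre of its underside, on the worktop. Its x axis points from the front wall (robot side) to the hinge side, its y axis along the hinge, to the left and towards the keeper, z up; turned by up to 0.4 rad. x and y below are this box's axes.
- lid (a joint): Hinge of the green lid, rad: 0 = fully down, grows as the front edge rises. The stiff hinge stays at any angle (1 to 3 N at the front edge moves it). A sprung rubber strip on the front wall holds the shut lid up at about 0.06 to 0.09 rad, the bolt then 7 to 10 mm too high; once the bolt is in the keeper, it holds the lid down.
- lid_hinge (a point): Middle of the lid's hinge line, which runs along y, 65 mm behind the box's centre (+x) and 100 mm above the worktop.
- lid_press (a point): Point on the bare top face of the lid (132 x 180 mm, 6 mm thick), in the middle of its width, 50 mm from the hinge line (108 mm above the worktop when down): a good place to push the open lid down.
- bolt (a joint): Travel of the sliding bolt along the lid towards +y, m: 0 = drawn back, grows towards the keeper; the stop in the keeper ends it somewhere from 0.031 to 0.051, differently each time: feel for it. It slides with about 7 N of friction and stays where it is left.
- knob (a point): Centre of the bolt's red knob, an upright post 14 x 14 x 27 mm standing on a steel rod 10 mm thick along y, 110 mm from the hinge line. Lid down: rod top 125 mm, knob top 151 mm above the worktop. 25 mm free on either side along x and y; fingertips may bear on the rod. Pressing here, 9 to 13 N lets the tip pass under the keeper's roof (lid below 0.022 rad), 13 to 17 N brings the lid to 0, a hard stop.
- bolt_tip (a point): Rounded free end of the bolt rod (radius 5 mm), on its axis, 115 mm to +y of the knob.
- keeper: Fixed steel keeper beside the box (+y): a tunnel along y for the bolt. Origin: centre of its mouth, 120 mm above the worktop, on the bolt's axis when the lid is at 0. Roof 7.5 mm above, floor 6.5 mm below it; outside 30 mm wide, 48 mm long, 16 mm up. A rigid hidden stop 10 to 30 mm inside the mouth (differs) ends the bolt's way. Ramming bends it: push the bolt against roof or stop with less than 25 N.

How it is judged:
By the outcome, as a careful person would: the job done as asked, in the order asked, and still so for the second after the job is handed in, with the robot touching nothing.
It also fails if it takes over 72 s, if anything falls off the work surface, if the arm or the gripper's body presses on something with over 40 N, if the wrist force passes 120 N, or if a joint passes its speed limit or range.

## Working session

There is one attempt and no reset: what is moved stays moved. The work goes in short steps, Python scripts to look and compute and a shell command to move; the robot and the scene stay as the last step left them, time stands still between calls to the robot, and variables do not carry over. Pictures are saved under pics/ and viewed, at most 10 in all, crops included, and the job is handed in when it is done.

```bash
mkdir -p pics; python3 - <<'E'
from rig import get_state, imaging
import cv2,numpy as np
print(get_state())
for n in("scene","side"):
    cv2.imwrite(f"pics/{n}0.png",imaging.get_image(n)[:,:,::-1]); p=imaging.camera_params(n); print(n,p)
print(imaging.camera_params("wrist"))
E
```

```text
{'clock': 0.0, 'qpos': array([-1.43398851e+00,  2.76558079e-01,  1.50619336e+00, -2.28068903e-05,
        1.36068348e+00, -1.21044986e-01]), 'qd': array([-0.00075866,  0.00032032, -0.000531  , -0.0008077 , -0.00207919,
       -0.0013425 ]), 'effort': array([-2.45701805e-03, -4.16780198e+01, -2.45807523e+01, -4.92451654e-04,
        1.11204333e-02,  1.22171312e-05]), 'position': array([ 0.14651826, -0.55547841,  0.24943673]), 'ee_rot': array([-9.21015123e-04,  9.91699770e-01,  1.28571842e-01, -1.84098567e-05]), 'contact_force': array([-0.11745764, -0.01862836, -0.30928015]), 'moment': array([-0.03407627,  0.01397696, -0.01130743]), 'gripper_force': 0.0, 'width': 0.08534571956413874}
scene {'camera_matrix': array([[425.17978784,   0.        , 324.41636778],
       [  0.        , 425.17978784, 199.83458461],
       [  0.        ,   0.        ,   1.        ]]), 'cam_to_world': array([[-0.73685297, -0.31089933,  0.60032434,  0.05167372],
       [-0.6759395 ,  0.35507539, -0.64577647,  0.65814194],
       [-0.01238893, -0.88162525, -0.47178749,  0.5030423 ],
       [ 0.        ,  0.       
[... 300 characters left out ...]
984463, -0.46201008,  0.83817467, -0.58176814],
       [-0.02351432, -0.87206616, -0.48882276,  0.54131635],
       [ 0.        ,  0.        ,  0.        ,  1.        ]])}
{'camera_matrix': array([[296.22879036,   0.        , 322.00177387],
       [  0.        , 296.22879036, 201.23170085],
       [  0.        ,   0.        ,   1.        ]]), 'T_tool_cam': array([[-1.19736366e-03, -9.62118694e-01, -2.72628290e-01,
         6.94060125e-02],
       [ 9.99998528e-01, -1.48703029e-03,  8.55882345e-04,
         9.43876779e-04],
       [-1.22886693e-03, -2.72626864e-01,  9.62119059e-01,
        -1.24220653e-01],
       [ 0.00000000e+00,  0.00000000e+00,  0.00000000e+00,
         1.00000000e+00]])}
```

View pics/scene0.png

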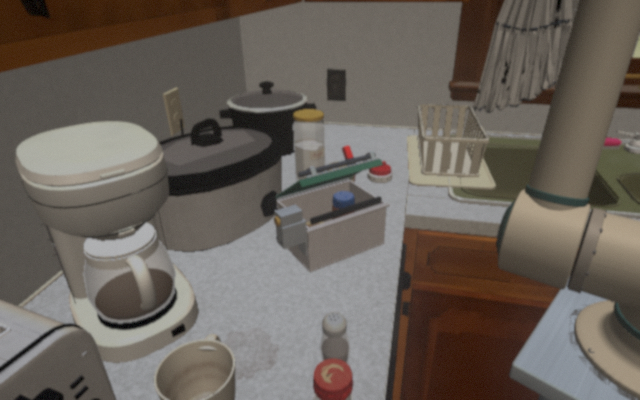

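View pics/side0.png

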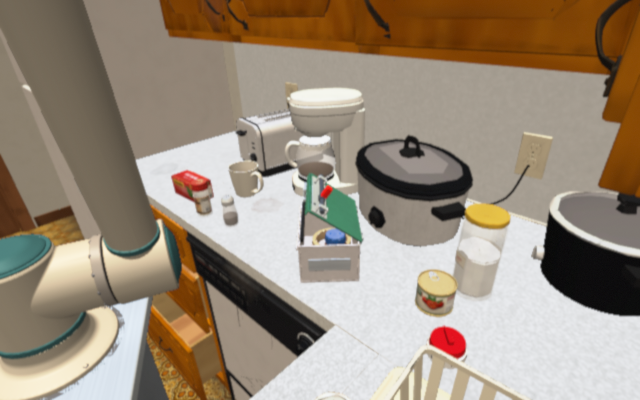

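```bash
python3 - <<'E'
import cv2,numpy as np
a=cv2.imread("pics/scene0.png")[135:275,265:400]; b=cv2.imread("pics/side0.png")[165:290,285:375]
a=cv2.resize(a,None,fx=4,fy=4,interpolation=2);b=cv2.resize(b,None,fx=4,fy=4,interpolation=2)
o=np.zeros((560,540+360-100,3),np.uint8); o=np.zeros((560,900,3),np.uint8)
o[:560,:540]=a;o[:500,540:]=b
cv2.imwrite("pics/crop0.png",o[:, :][:, 50:850])
E
```

```text
(no output)
```

View pics/crop0.png

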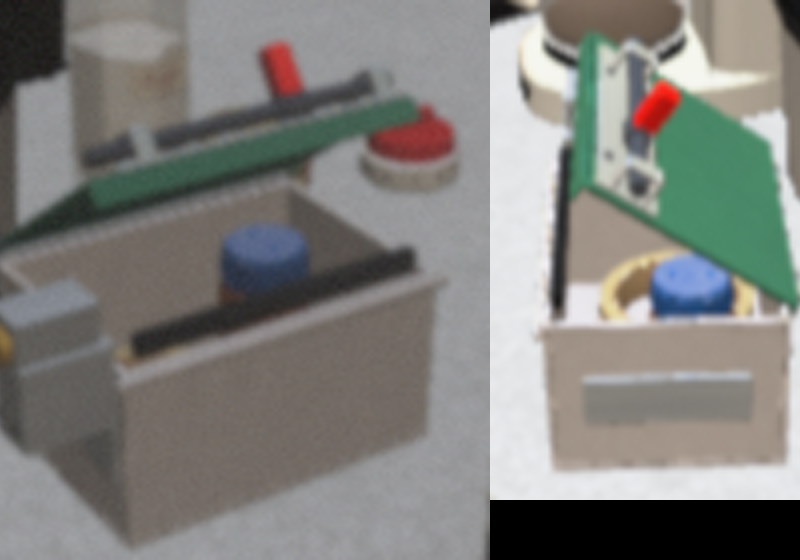

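```bash
cat > h.py <<'E'
import numpy as np
from rig import get_state, imaging
from scipy.spatial.transform import Rotation as R
def proj(n,P):
    c=imaging.camera_params(n);T=np.linalg.inv(c["cam_to_world"]);q=T[:3,:3]@P+T[:3,3];q=c["camera_matrix"]@q;return q[:2]/q[2]
def box(p,l): # p x,y,yaw
    c,s=np.cos(p[2]),np.sin(p[2]);return np.array([p[0]+c*l[0]-s*l[1],p[1]+s*l[0]+c*l[1],l[2]])
def lid(p,a,d,y,h): # d from hinge to front, h above hinge plane
    return box(p,[.065-d*np.cos(a)+h*np.sin(a)*1,y,.1+d*np.sin(a)+h*np.cos(a)])
E
python3 - <<'E'
from h import *
from scipy.optimize import least_squares
B=[("scene",(310.75,271.75),(-.065,.09,0)),("scene",(383.75,243.75),(-.065,-.09,0)),("scene",(308,230),(-.065,.09,.098)),("scene",(388.75,205.75),(-.065,-.09,.098)),
("side",(301.25,282),(-.065,-.09,0)),("side",(359.25,280.75),(.065,-.09,0)),("side",(298.25,247.5),(-.065,-.09,.098)),("side",(360.75,245.5),(.065,-.09,.098))]
L=[("side",(308.25,212.5),(.132,-.09,.008)),("side",(310.5,175),(.132,.09,.008)),("side",(361.25,240),(0,-.09,.008)),
("scene",(287,183),(.132,.09,.008)),("scene",(381.5,160),(.132,-.09,.008))]
K=[("side",(329.5,188),(.11,.051)),("scene",(346.25,147.5),(.11,.051))]
def f(v):
    p=v[:3];r=[]
    for n,u,l in B:r+=list(proj(n,box(p,l))-u)
    for n,u,l in L:r+=list(proj(n,lid(p,v[3],*l))-u)
    for n,u,l in K:r+=list(proj(n,lid(p,v[3],l[0],v[4],l[1]))-u)
    return r
s=least_squares(f,[.5,0.1,0,.7,0],loss='soft_l1');print(s.x,s.cost);print(np.round(np.reshape(f(s.x),(-1,2)),1))
p=s.x[:3];a=s.x[3]
print("press",lid(p,a,.05,0,.008),"front",lid(p,a,.132,0,.008),"knobtop",lid(p,a,.11,s.x[4],.051),"down knob",lid(p,0,.11,s.x[4],.051),"hinge",lid(p,0,0,0,0))
E
```

```text
[ 0.55490558  0.09797775 -0.27431567  0.58639077 -0.03681982] 23.90788698765305
[[-1.2 -0.1]
 [ 0.  -0.8]
 [ 0.  -2. ]
 [-2.3 -3.8]
 [-0.9  0.9]
 [ 0.2  0.3]
 [-0.6 -1. ]
 [-0.2 -0.9]
 [-0.6 -0.5]
 [-1.3 -1.1]
 [ 1.5  1. ]
 [12.7 -0.9]
 [-0.7  0. ]
 [-1.3  0.4]
 [-0.1  0. ]]
press [0.58164662 0.09045255 0.13433146] front [0.51589901 0.10895458 0.17970685] knobtop [0.54646931 0.06210184 0.20334953] down knob [0.50161404 0.07472456 0.151     ] hinge [0.61747529 0.08037001 0.1       ]
```

```bash
python3 -m inch '[{"claw":-1,"travel":[0.05,0.1,0.2],"turn":0},{"claw":-1,"travel":[0.2,0.3,0.35],"turn":0},{"claw":-1,"travel":[0.33,0.5,0.35],"turn":0},{"claw":-1,"travel":[0.46,0.7,0.35],"turn":0},{"claw":-1,"travel":[0.59,0.9,0.35],"turn":0}]' 20; python3 -m inch '[{"claw":-1,"travel":[0.13,0.2,0],"turn":-0.04},{"claw":-1,"travel":[0.26,0.4,0],"turn":-0.08},{"claw":-1,"travel":[0.39,0.6,0],"turn":-0.12},{"claw":-1,"travel":[0.52,0.8,0],"turn":-0.16},{"claw":-1,"travel":[0.65,0.98,0],"turn":-0.169}]'
```

```text
clock: 0.6
position: [0.265, -0.3747, 0.3203]
ee_rot: [0.0, 0.992, 0.128, 0.0]
contact_force: [1.2, -0.4, 0.1]
width: 0.0122
gripper_force: 0.0
clock: 1.1
position: [0.3928, -0.1815, 0.3202]
ee_rot: [0.0, 0.99, -0.138, -0.0]
contact_force: [0.6, -1.4, 0.1]
width: -0.0001
gripper_force: 0.0
```

```bash
python3 -m inch '[{"claw":-1,"travel":[0.12,0.19,0],"turn":0},{"claw":-1,"travel":[0.24,0.38,0],"turn":0},{"claw":-1,"travel":[0.36,0.57,0],"turn":0},{"claw":-1,"travel":[0.48,0.76,0],"turn":0},{"claw":-1,"travel":[0.6,0.9,0],"turn":0}]'; python3 -m inch '[{"claw":-1,"travel":[0.13,0.18,0],"turn":0},{"claw":-1,"travel":[0.26,0.38,0],"turn":0},{"claw":-1,"travel":[0.38,0.56,-0.1],"turn":0},{"claw":-1,"travel":[0.38,0.56,-0.3],"turn":0},{"claw":-1,"travel":[0.38,0.56,-0.45],"turn":0}]';python3 -c "
from h import *;print(get_state())"
```

```text
clock: 1.6
position: [0.5129, -0.0003, 0.3201]
ee_rot: [-0.0, 0.991, -0.135, -0.0]
contact_force: [1.0, -1.1, -1.0]
width: 0.0003
gripper_force: 0.0
clock: 2.1
position: [0.5883, 0.1106, 0.2276]
ee_rot: [0.0, 0.991, -0.135, -0.001]
contact_force: [0.2, -0.2, 0.3]
width: -0.0002
gripper_force: 0.0
{'clock': 2.1, 'qpos': array([ 6.96475452e-02,  3.25603995e-01,  1.48910458e+00, -1.02291377e-04,
        1.32938513e+00,  1.91109698e+00]), 'qd': array([-0.02202066,  0.15303914,  0.52086474, -0.0039993 , -0.66281573,
       -0.00112146]), 'effort': array([ 9.61397365e-01, -4.63956285e+01, -2.63820970e+01,  1.18796141e-01,
        4.20508571e-01,  8.58136715e-03]), 'position': array([0.58834522, 0.11057745, 0.22760696]), 'ee_rot': array([ 3.03142207e-04,  9.90858209e-01, -1.34901604e-01, -1.21424243e-03]), 'contact_force': array([ 0.16520676, -0.24006989,  0.29265672]), 'moment': array([-0.01145099,  0.04196102, -0.03038605]), 'gripper_force': 0.0, 'width': -0.000176478513638545}
```

```bash
python3 - <<'E'
from h import *
import cv2
print(get_state()["position"])
a=imaging.get_image("side")[130:300,240:430,::-1];b=imaging.get_image("wrist")[:,:,::-1]
a=cv2.resize(a,(380,340),interpolation=2);b=cv2.resize(b,(420,262))
o=np.zeros((340,800,3),np.uint8);o[:,:380]=a;o[:262,380:]=b;cv2.imwrite("pics/c1.png",o)
E
```

```text
[0.58834522 0.11057745 0.22760696]
```

View pics/c1.png

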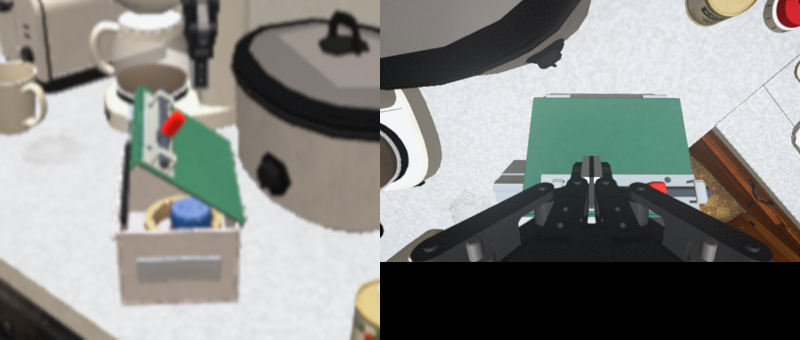

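```bash
python3 -m inch '[{"claw":-1,"travel":[0,0,-0.1],"turn":0},{"claw":-1,"travel":[0,0,-0.18],"turn":0},{"claw":-1,"travel":[0,0,-0.25],"turn":0},{"claw":-1,"travel":[0,0,-0.3],"turn":0},{"claw":-1,"travel":[0,0,-0.33],"turn":0}]'; python3 -m inch '[{"claw":-1,"travel":[0,0,-0.02],"turn":0},{"claw":-1,"travel":[0,0,-0.04],"turn":0},{"claw":-1,"travel":[0,0,-0.06],"turn":0},{"claw":-1,"travel":[0,0,-0.08],"turn":0},{"claw":-1,"travel":[0,0,-0.1],"turn":0}]'
```

```text
clock: 2.7
position: [0.589, 0.1089, 0.1648]
ee_rot: [-0.0, 0.991, -0.136, 0.0]
contact_force: [0.0, -0.2, -0.6]
width: -0.0002
gripper_force: 0.0
clock: 3.2
position: [0.5887, 0.1092, 0.1444]
ee_rot: [-0.0, 0.991, -0.136, 0.0]
contact_force: [-0.2, -0.5, 1.9]
width: 0.0002
gripper_force: 0.9
```

```bash
python3 -m inch '[{"claw":-1,"travel":[0,0,-0.02],"turn":0},{"claw":-1,"travel":[0,0,-0.035],"turn":0},{"claw":-1,"travel":[0,0,-0.045],"turn":0},{"claw":-1,"travel":[0,0,-0.055],"turn":0},{"claw":-1,"travel":[0,0,-0.06],"turn":0}]'; python3 -m inch '[{"claw":-1,"travel":[0,0,-0.005],"turn":0},{"claw":-1,"travel":[0,0,-0.01],"turn":0},{"claw":-1,"travel":[0,0,-0.01],"turn":0}]'
```

```text
clock: 3.7
position: [0.5884, 0.1091, 0.132]
ee_rot: [0.0, 0.991, -0.136, -0.0]
contact_force: [-0.7, -0.3, 1.2]
width: -0.0002
gripper_force: 0.7
clock: 4.0
position: [0.5886, 0.1091, 0.1304]
ee_rot: [0.0, 0.991, -0.136, -0.0]
contact_force: [-0.1, -0.2, 0.6]
width: 0.0
gripper_force: 0.6
```

```bash
python3 -m inch '[{"claw":-1,"travel":[0,0,-0.007],"turn":0},{"claw":-1,"travel":[0,0,-0.014],"turn":0},{"claw":-1,"travel":[0,0,-0.014],"turn":0}]';  python3 -m inch '[{"claw":-1,"travel":[0,0,-0.005],"turn":0},{"claw":-1,"travel":[0,0,-0.01],"turn":0},{"claw":-1,"travel":[0,0,-0.01],"turn":0}]'
```

```text
clock: 4.3
position: [0.5884, 0.1092, 0.129]
ee_rot: [-0.0, 0.991, -0.136, 0.0]
contact_force: [-4.3, 0.0, 9.5]
width: -0.0003
gripper_force: 4.9
clock: 4.6
position: [0.5883, 0.1092, 0.1284]
ee_rot: [-0.0, 0.991, -0.136, 0.0]
contact_force: [-6.7, -1.1, 16.5]
width: 0.0002
gripper_force: 8.2
```

```bash
python3 -m inch '[{"claw":-1,"travel":[0,0,0.1],"turn":0},{"claw":-0.2,"travel":[0,0,0.35],"turn":0},{"claw":-0.2,"travel":[0,0,0.6],"turn":0},{"claw":-0.2,"travel":[-0.2,-0.08,0.6],"turn":0},{"claw":-0.2,"travel":[-0.42,-0.175,0.6],"turn":0}]';  python3 -m inch '[{"claw":-0.2,"travel":[0,0,0],"turn":0},{"claw":-0.2,"travel":[0,0,0],"turn":0}]'
python3 - <<'E'
from h import *
import cv2
s=get_state();print(s["position"],s["ee_rot"],s["width"])
a=imaging.get_image("side")[150:250,270:390,::-1];b=imaging.get_image("wrist")[100:400,170:470,::-1]
a2=imaging.get_image("scene")[130:240,270:400,::-1]
a=cv2.resize(a,(300,250),interpolation=2);a2=cv2.resize(a2,(300,254),interpolation=2);b=cv2.resize(b,(500,500))
o=np.zeros((504,800,3),np.uint8);o[:250,:300]=a;o[250:504,:300]=a2;o[:500,300:]=b;cv2.imwrite("pics/c2.png",o)
E
```

```text
clock: 5.1
position: [0.5065, 0.0739, 0.2474]
ee_rot: [-0.0, 0.991, -0.136, 0.003]
contact_force: [-0.6, -1.0, -0.4]
width: 0.0341
gripper_force: 0.0
clock: 5.3
position: [0.5041, 0.0738, 0.2458]
ee_rot: [-0.0, 0.991, -0.137, 0.001]
contact_force: [-0.3, 0.2, 0.0]
width: 0.0344
gripper_force: 0.0
[0.50405238 0.07378627 0.24580005] [-6.36580618e-05  9.90637259e-01 -1.36518517e-01  7.15086531e-04] 0.034380207860112935
```

View pics/c2.png

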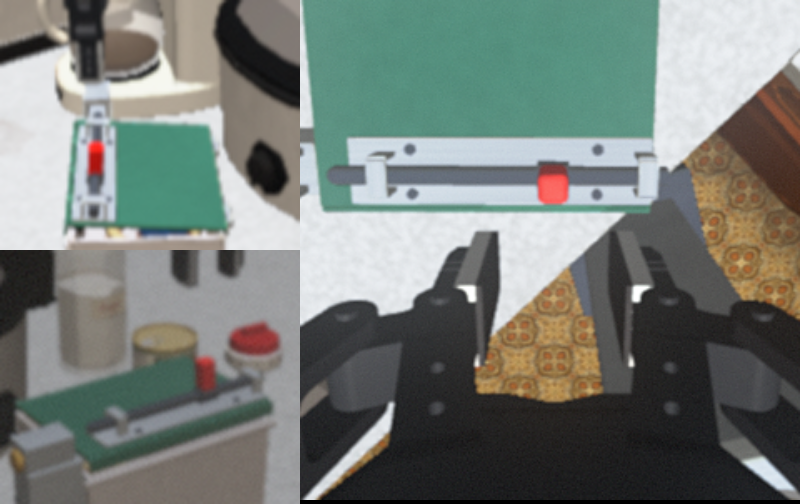

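```bash
python3 - <<'E'
from h import *
c=imaging.camera_params("wrist");s=get_state()
w,x,y,z=s["ee_rot"];M=R.from_quat([x,y,z,w]).as_matrix()
T=c["T_tool_cam"];o=M@T[:3,3]+s["position"]
d=lambda u:M@T[:3,:3]@np.linalg.solve(c["camera_matrix"],[*u,1])
f=lambda u,z:o+d(u)*(z-o[2])/d(u)[2]
k=f((321.8,213.4),.159);print("knobtop",k)
a=f((188,205),.128);b=f((374,207),.128);print("rod",a,b,"rod dir",np.arctan2(*(a-b)[:2][::-1])-np.pi/2)
print("tool yaw",np.arctan2(M[1,0],M[0,0]),"delta",k-s["position"],"pred",lid([.5549,.098,-.274],.075,.11,-.037,.051))
E
```

```text
knobtop [0.50667456 0.07341325 0.159     ]
rod [0.53503895 0.18375429 0.128     ] [0.49040344 0.03172565 0.128     ] rod dir -0.28557435633144146
tool yaw -0.27296857048052847 delta [ 0.00069606 -0.00084296 -0.08663676] pred [0.5055436  0.07343885 0.1590989 ]
```

```bash
python3 -m inch '[{"claw":-0.2,"travel":[0,0,-0.1],"turn":0},{"claw":-0.2,"travel":[0,0,-0.2],"turn":0},{"claw":-0.2,"travel":[0,0,-0.3],"turn":0},{"claw":-0.2,"travel":[0,0,-0.37],"turn":0},{"claw":-0.2,"travel":[0,0,-0.4],"turn":0}]';  python3 -m inch '[{"claw":-0.58,"travel":[0,0,0],"turn":0},{"claw":-0.58,"travel":[0,0,0],"turn":0},{"claw":-0.58,"travel":[0,0,0],"turn":0},{"claw":-0.58,"travel":[0,0,-0.02],"turn":0},{"claw":-0.58,"travel":[0,0,-0.04],"turn":0}]'
python3 -c "
from h import *;s=get_state();print(s['position'],s['contact_force'])"
```

```text
clock: 5.95
position: [0.5049, 0.0744, 0.1637]
ee_rot: [0.0, 0.991, -0.136, -0.001]
contact_force: [0.5, -0.8, 1.5]
width: 0.034
gripper_force: 0.0
clock: 6.45
position: [0.5049, 0.0741, 0.1578]
ee_rot: [-0.0, 0.991, -0.136, 0.001]
contact_force: [-0.7, 0.1, 0.5]
width: 0.0178
gripper_force: 0.0
[0.50493089 0.07410217 0.1578455 ] [-0.71754629  0.14121519  0.48945392]
```

```bash
python3 -m inch '[{"claw":-0.58,"travel":[0,0,-0.01],"turn":0},{"claw":-0.58,"travel":[0,0,-0.02],"turn":0},{"claw":-0.58,"travel":[0,0,-0.03],"turn":0},{"claw":-0.58,"travel":[0,0,-0.03],"turn":0}]';  python3 -m inch '[{"claw":-0.58,"travel":[0,0,-0.01],"turn":0},{"claw":-0.58,"travel":[0,0,-0.02],"turn":0},{"claw":-0.58,"travel":[0,0,-0.03],"turn":0},{"claw":-0.58,"travel":[0,0,-0.03],"turn":0}]'
```

```text
clock: 6.85
position: [0.5044, 0.0741, 0.1514]
ee_rot: [0.0, 0.991, -0.136, -0.0]
contact_force: [-0.7, -0.2, -0.8]
width: 0.018
gripper_force: 0.1
clock: 7.25
position: [0.5034, 0.0744, 0.146]
ee_rot: [-0.0, 0.991, -0.136, -0.001]
contact_force: [-3.3, 1.2, 7.9]
width: 0.0179
gripper_force: 3.6
```

```bash
python3 -m inch '[{"claw":-0.58,"travel":[0,0,-0.01],"turn":0},{"claw":-0.58,"travel":[0,0,-0.015],"turn":0},{"claw":-0.58,"travel":[0,0,-0.015],"turn":0}]';  python3 -m inch '[{"claw":-0.58,"travel":[0,0,-0.007],"turn":0},{"claw":-0.58,"travel":[0,0,-0.012],"turn":0},{"claw":-0.58,"travel":[0,0,-0.012],"turn":0}]'
```

```text
clock: 7.55
position: [0.5031, 0.0745, 0.1436]
ee_rot: [-0.0, 0.991, -0.136, -0.001]
contact_force: [-5.2, 0.7, 11.5]
width: 0.018
gripper_force: 5.7
clock: 7.85
position: [0.5031, 0.0745, 0.1429]
ee_rot: [-0.0, 0.991, -0.136, -0.001]
contact_force: [-8.7, 0.9, 21.9]
width: 0.0179
gripper_force: 11.2
```

```bash
python3 -m inch '[{"claw":-0.58,"travel":[0.002,0.01,0.002],"turn":0},{"claw":-0.58,"travel":[0.005,0.02,0.002],"turn":0},{"claw":-0.58,"travel":[0.008,0.03,0.002],"turn":0},{"claw":-0.58,"travel":[0.011,0.04,0.002],"turn":0},{"claw":-0.58,"travel":[0.014,0.05,0.002],"turn":0}]';  python3 -m inch '[{"claw":-0.58,"travel":[0.003,0.01,0],"turn":0},{"claw":-0.58,"travel":[0.006,0.02,0],"turn":0},{"claw":-0.58,"travel":[0.008,0.03,0],"turn":0}]'
```

```text
clock: 8.35
position: [0.5054, 0.0826, 0.1431]
ee_rot: [0.002, 0.991, -0.135, -0.001]
contact_force: [-9.0, -5.1, 21.0]
width: 0.018
gripper_force: 10.8
clock: 8.65
position: [0.5071, 0.0886, 0.1431]
ee_rot: [0.002, 0.991, -0.135, -0.001]
contact_force: [-9.5, -4.3, 21.5]
width: 0.0185
gripper_force: 10.6
```

```bash
python3 -m inch '[{"claw":-0.58,"travel":[0.003,0.01,0],"turn":0},{"claw":-0.58,"travel":[0.006,0.02,0],"turn":0},{"claw":-0.58,"travel":[0.008,0.03,0],"turn":0}]';  python3 -m inch '[{"claw":-0.58,"travel":[0.0015,0.005,0],"turn":0},{"claw":-0.58,"travel":[0.003,0.01,0],"turn":0},{"claw":-0.58,"travel":[0.0045,0.015,0],"turn":0},{"claw":-0.58,"travel":[0.006,0.02,0],"turn":0}]';  python3 -m inch '[{"claw":-0.58,"travel":[0.0015,0.005,0],"turn":0},{"claw":-0.58,"travel":[0.003,0.01,0],"turn":0},{"claw":-0.58,"travel":[0.0045,0.015,0],"turn":0},{"claw":-0.58,"travel":[0.006,0.02,0],"turn":0}]'
```

```text
clock: 8.95
position: [0.5088, 0.0945, 0.1431]
ee_rot: [0.002, 0.991, -0.135, -0.001]
contact_force: [-8.5, -5.0, 20.5]
width: 0.018
gripper_force: 10.5
clock: 9.35
position: [0.5099, 0.0986, 0.1431]
ee_rot: [0.002, 0.991, -0.136, -0.001]
contact_force: [-8.6, -4.9, 21.0]
width: 0.0179
gripper_force: 10.6
clock: 9.75
position: [0.5111, 0.1026, 0.1431]
ee_rot: [0.002, 0.991, -0.136, -0.001]
contact_force: [-9.2, -5.3, 21.3]
width: 0.0178
gripper_force: 10.6
```

```bash
python3 -m inch '[{"claw":-0.58,"travel":[0.0015,0.005,0],"turn":0},{"claw":-0.58,"travel":[0.003,0.01,0],"turn":0},{"claw":-0.58,"travel":[0.0042,0.015,0],"turn":0}]'
```

```text
clock: 10.05
position: [0.5119, 0.1056, 0.1431]
ee_rot: [0.002, 0.991, -0.136, -0.001]
contact_force: [-9.2, -5.2, 20.8]
width: 0.0178
gripper_force: 10.5
```

```bash
python3 -m inch '[{"claw":-0.58,"travel":[0.0015,0.005,0],"turn":0},{"claw":-0.58,"travel":[0.0028,0.01,0],"turn":0}]'
```

```text
clock: 10.25
position: [0.5125, 0.1076, 0.1431]
ee_rot: [0.002, 0.991, -0.136, -0.001]
contact_force: [-8.5, -4.6, 20.1]
width: 0.0176
gripper_force: 10.5
```

```bash
python3 - <<'E'
from h import *
import cv2
a=imaging.get_image("scene")[120:240,260:390,::-1];b=imaging.get_image("wrist")[100:300,170:470,::-1]
a=cv2.resize(a,(360,332),interpolation=2);b=cv2.resize(b,(440,293),interpolation=2)
o=np.zeros((332,800,3),np.uint8);o[:,:360]=a;o[:293,360:]=b;cv2.imwrite("pics/c3.png",o)
E
```

```text
(no output)
```

View pics/c3.png

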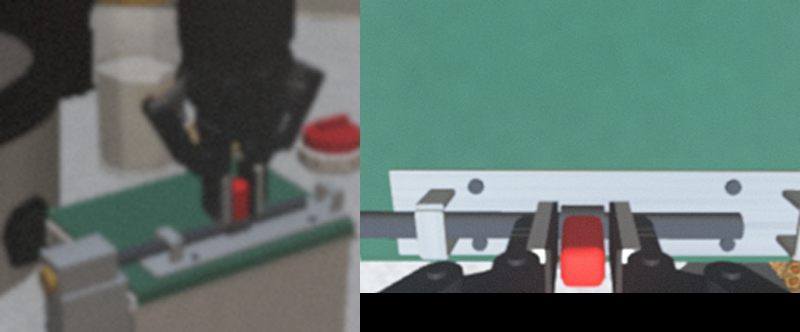

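```bash
python3 -m inch '[{"claw":-0.58,"travel":[0.0015,0.005,0],"turn":0},{"claw":-0.58,"travel":[0.003,0.01,0],"turn":0},{"claw":-0.58,"travel":[0.0042,0.015,0],"turn":0}]'
```

```text
clock: 10.65
position: [0.5133, 0.1106, 0.1431]
ee_rot: [0.002, 0.991, -0.136, -0.001]
contact_force: [-8.5, -5.6, 21.0]
width: 0.0179
gripper_force: 10.5
```

```bash
python3 -m inch '[{"claw":-0.58,"travel":[0.0015,0.005,0],"turn":0},{"claw":-0.58,"travel":[0.0028,0.01,0],"turn":0}]'
```

```text
clock: 10.85
position: [0.5139, 0.1126, 0.1431]
ee_rot: [0.002, 0.991, -0.136, -0.001]
contact_force: [-9.6, -4.2, 20.7]
width: 0.0175
gripper_force: 10.4
```

```bash
python3 -m inch '[{"claw":-0.58,"travel":[0.0015,0.005,0],"turn":0},{"claw":-0.58,"travel":[0.0028,0.01,0],"turn":0}]'
```

```text
clock: 11.05
position: [0.5145, 0.1146, 0.1431]
ee_rot: [0.002, 0.991, -0.136, -0.001]
contact_force: [-8.4, -4.1, 20.6]
width: 0.0177
gripper_force: 10.4
```

```bash
python3 -m inch '[{"claw":-0.58,"travel":[0.0015,0.005,0],"turn":0},{"claw":-0.58,"travel":[0.003,0.01,0],"turn":0}]'
```

```text
clock: 11.25
position: [0.515, 0.1166, 0.1431]
ee_rot: [0.002, 0.991, -0.136, -0.001]
contact_force: [-8.6, -4.7, 20.8]
width: 0.018
gripper_force: 10.4
```

```bash
python3 -m inch '[{"claw":-0.58,"travel":[0.0015,0.005,0],"turn":0},{"claw":-0.58,"travel":[0.0028,0.01,0],"turn":0}]'
```

```text
clock: 11.45
position: [0.5156, 0.1186, 0.1431]
ee_rot: [0.002, 0.991, -0.136, -0.001]
contact_force: [-9.0, -5.3, 21.2]
width: 0.018
gripper_force: 10.4
```

```bash
python3 -m inch '[{"claw":-0.58,"travel":[0.0015,0.005,0],"turn":0},{"claw":-0.58,"travel":[0.003,0.01,0],"turn":0}]'
```

```text
clock: 11.65
position: [0.516, 0.1201, 0.1431]
ee_rot: [0.002, 0.991, -0.135, -0.001]
contact_force: [-9.2, -6.9, 21.2]
width: 0.0176
gripper_force: 10.7
```

```bash
python3 -m inch '[{"claw":-0.58,"travel":[0.0015,0.005,0],"turn":0},{"claw":-0.58,"travel":[0.0028,0.01,0],"turn":0}]'
```

```text
clock: 11.85
position: [0.5162, 0.1206, 0.1431]
ee_rot: [0.004, 0.991, -0.135, -0.002]
contact_force: [-10.2, -11.3, 22.1]
width: 0.018
gripper_force: 11.2
```

```bash
python3 -m inch '[{"claw":-0.58,"travel":[0.0015,0.005,0],"turn":0},{"claw":-0.58,"travel":[0.0015,0.005,0],"turn":0}]'
```

```text
clock: 12.05
position: [0.5174, 0.1219, 0.1431]
ee_rot: [0.004, 0.991, -0.135, -0.001]
contact_force: [-8.3, -9.5, 20.6]
width: 0.0181
gripper_force: 10.4
```

```bash
python3 -m inch '[{"claw":-0.58,"travel":[0.0012,0.004,0],"turn":0},{"claw":-0.58,"travel":[0.0012,0.004,0],"turn":0}]'
```

```text
clock: 12.25
position: [0.5174, 0.122, 0.1431]
ee_rot: [0.004, 0.991, -0.135, -0.001]
contact_force: [-9.0, -11.1, 21.4]
width: 0.0182
gripper_force: 11.2
```

```bash
python3 -m inch '[{"claw":-0.58,"travel":[0.0012,0.004,0],"turn":0},{"claw":-0.58,"travel":[0.0012,0.004,0],"turn":0}]'
```

```text
clock: 12.45
position: [0.5175, 0.1221, 0.1431]
ee_rot: [0.005, 0.991, -0.135, -0.001]
contact_force: [-9.8, -13.4, 21.3]
width: 0.0176
gripper_force: 12.4
```

```bash
python3 -m inch '[{"claw":-0.58,"travel":[0.0012,0.004,0],"turn":0},{"claw":-0.58,"travel":[0.0012,0.004,0],"turn":0}]'
```

```text
clock: 12.65
position: [0.5175, 0.1222, 0.1431]
ee_rot: [0.006, 0.991, -0.135, -0.001]
contact_force: [-9.8, -15.1, 22.2]
width: 0.0177
gripper_force: 13.7
```

```bash
python3 -m inch '[{"claw":-0.58,"travel":[-0.001,-0.004,0],"turn":0},{"claw":-0.58,"travel":[-0.001,-0.004,0.015],"turn":0},{"claw":-0.58,"travel":[-0.001,-0.004,0.03],"turn":0},{"claw":-0.58,"travel":[-0.001,-0.004,0.045],"turn":0},{"claw":-0.58,"travel":[-0.001,-0.004,0.05],"turn":0}]'
```

```text
clock: 13.15
position: [0.5181, 0.1227, 0.1491]
ee_rot: [0.004, 0.991, -0.135, -0.001]
contact_force: [-0.3, -9.8, -6.2]
width: 0.018
gripper_force: 5.0
```

```bash
python3 -m inch '[{"claw":-0.58,"travel":[-0.0025,-0.009,0],"turn":0},{"claw":-0.58,"travel":[-0.0045,-0.016,0],"turn":0},{"claw":-0.58,"travel":[-0.0045,-0.016,0],"turn":0}]'
```

```text
clock: 13.45
position: [0.5179, 0.1225, 0.1498]
ee_rot: [0.001, 0.991, -0.136, -0.001]
contact_force: [-1.8, -4.9, -3.1]
width: 0.0178
gripper_force: 2.5
```

Still lightly pushing; opening now separates both fingers evenly.

```bash
python3 -m inch '[{"claw":-0.58,"travel":[-0.002,-0.007,0],"turn":0},{"claw":-0.58,"travel":[-0.002,-0.007,0],"turn":0}]'; python3 -m inch '[{"claw":-0.3,"travel":[0,0,0],"turn":0},{"claw":-0.3,"travel":[0,0,0],"turn":0},{"claw":-0.3,"travel":[0,0,0],"turn":0}]'
```

```text
clock: 13.65
position: [0.5182, 0.1223, 0.1506]
ee_rot: [-0.0, 0.991, -0.136, 0.0]
contact_force: [-0.8, -2.0, -2.6]
width: 0.0176
gripper_force: 1.3
clock: 13.95
position: [0.5188, 0.1226, 0.151]
ee_rot: [-0.0, 0.991, -0.136, 0.001]
contact_force: [0.9, 0.6, -0.1]
width: 0.0298
gripper_force: 0.0
```

```bash
python3 -m inch '[{"claw":-0.3,"travel":[0,0,0.05],"turn":0},{"claw":-0.3,"travel":[0,0,0.15],"turn":0},{"claw":-0.3,"travel":[0,0,0.3],"turn":0},{"claw":-0.3,"travel":[0,0,0.5],"turn":0},{"claw":-0.3,"travel":[0,0,0.6],"turn":0}]'; python3 -m inch '[{"claw":-0.3,"travel":[0,0,0],"turn":0},{"claw":-0.3,"travel":[0,0,0],"turn":0}]'
python3 - <<'E'
from h import *
import cv2
s=get_state();print(s["position"],s["contact_force"])
a=imaging.get_image("scene")[120:240,260:390,::-1];b=imaging.get_image("wrist")[100:300,170:470,::-1]
a=cv2.resize(a,(360,332),interpolation=2);b=cv2.resize(b,(440,293),interpolation=2)
o=np.zeros((332,800,3),np.uint8);o[:,:360]=a;o[:293,360:]=b;cv2.imwrite("pics/c4.png",o)
E
```

```text
clock: 14.45
position: [0.5197, 0.1225, 0.2748]
ee_rot: [-0.001, 0.991, -0.136, 0.003]
contact_force: [0.1, -0.6, 0.0]
width: 0.0297
gripper_force: 0.0
clock: 14.65
position: [0.5181, 0.1222, 0.271]
ee_rot: [-0.0, 0.991, -0.136, 0.0]
contact_force: [-0.7, -0.1, -0.4]
width: 0.0297
gripper_force: 0.0
[0.51813875 0.12219238 0.27095539] [-0.68630103 -0.10493087 -0.39277798]
```

View pics/c4.png

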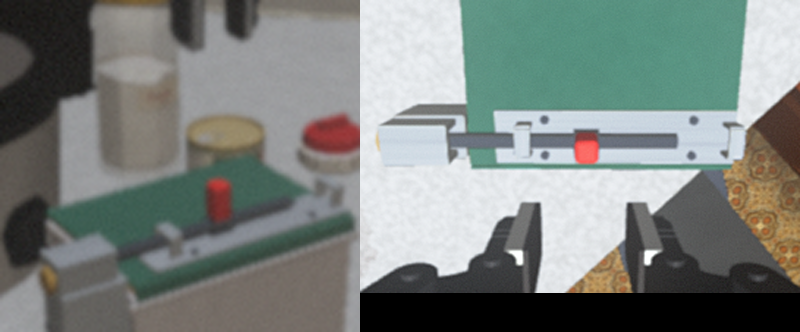

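```bash
python3 -c "
from rig import ticket;print(ticket.sign_off())"
```

```text
the job is handed in; nothing more can be done
None
```

The lid is shut and bolted down, the bolt is hard up against the keeper's stop after about 47 mm of travel (I estimate 10 N on the stop), and the gripper is clear; I handed the job in at about 15 s.

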